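# Seat the keyed carrier disc on the paint-tin spinner

### The arm

A 6-joint arm with a two-finger parallel gripper is mounted at the origin on the work surface. World frame = base frame: x ahead of the robot, y to its left, z up, the work surface at z = 0. Lengths are in m, angles in degrees, forces in N, time in s.
With the tool pointing down it reaches from about 0.275 to 0.725 m from the base axis. Payload 5.6 kg.
Tool frame: the origin (TCP) lies at the very end of the fingers, on their centre line; the grasp point (between the pads) lies 19 mm behind it; z points along the fingers, x is the direction in which the jaws open and shut, and the axes are right-handed (so a half turn about z gives the same grasp; the last joint's range is limited). The gripper opens to 85 mm and grips with 20 to 120 N. Pads are 22 mm wide; open, the fingers measure 114 mm over their backs; the gripper's body (76 mm by 85 mm) begins 54 mm behind the grasp point. The pads swing forward as they close: fully open they stand 13 mm farther back than shut.
Start: joints at [81.91, 14.616, 6.199, 0, -81.583, -16.306], TCP at [0.227, 0.501, 0.231] pointing down, gripper open.
Joint ranges: [-168.99, 168.99], [-69.2, 112.95], [-62.41, 85.93], [-164.36, 98.24], [-168.68, -3.75], [-174.98, 174.98]. Speed limits (degrees/s): [147.25, 147.25, 180, 180, 180, 180].

### API

Orientations are given as [roll, pitch, yaw] about the fixed x, y, z axes, in that order (R = Rz(yaw) Ry(pitch) Rx(roll)).
In Python, from bench import monitor, vision, order, nets gives the robot as it stands.
- The arm moves only by the shell command python3 -m inch 'ROWS' [FORCE]. ROWS is JSON, a list of rows, each a list of 5 numbers: the shift along the world's x, y, z in m, then the turn about the world's z in degrees, then the finger opening in m, from 0 to 0.0854. A call has 1 to 12 rows; each row shifts and turns the commanded pose from where the row before left it; what a row does not reach is not made up. A row lasts 1/8 s, in which the tool goes at most 62.5 mm and 10.7 degrees, less where a joint would pass 70% of its speed; a pose out of reach is approached as far as the arm can. A call with a gripper value outside its range is refused whole. The fingers move at their own pace and stop on an object; FORCE is the grip in N (left out, the last holds). Time passes only in rows, so rows that do not move let the fingers close. It gives the time, the measured TCP pose, the force and the opening at its end, in the units of the state.
- monitor.read_state(): the state, without advancing time (a new reading comes with each control period).
- vision.read_camera(name): name is "side" or "top" or "wrist"; returns the picture (384x512x3 uint8, red, green, blue); there is no depth.
- vision.camera_model(name): a dict with "fov_y" (degrees; the focal length in pixels is half the picture's height over the tangent of half this angle, whatever the lens; pixels are square), "cx", "cy" (the principal point, pixels), "k1" (the pictures are not rectified: a ray, as slopes to the right and down, at radius r is drawn at 1 + k1 r^2 times it, then the intrinsics apply), "eye" and "attitude" of the camera in the world. Camera axes: x right, y up, looking along -z (the intrinsics and any distortion apply to the point x, -y, -z); pixel columns grow to the right and rows downward; lengths in m; the calibration is good to about 2 mm. A picture is of the moment at which its call begins: read the wrist's pose just before it. camera_model takes no time and is no camera call; for the wrist camera it gives the pose at the moment of the call.
- order.close_job(): hands the job in, once; it reports no verdict.
Trained networks look in the newest picture that a camera, given by its name, has taken for a name from the list of things; names that differ only in an ending like _2 or _b are one class to them, and where a whole thing is asked for, a point or a joint stands for the part that bears it (a point fixed in the world has none). Each returns a list of dicts, best first, with "p" (0 to 1); they miss things now and then, are a little off and sometimes report something else, mostly with a low value. They report only what shows in the picture. A call takes as long as a camera call. They do not tell look-alikes from the thing itself.
- nets.find_in(camera, thing): "location" ([column, row] in pixels, amid what is visible of it).
- nets.pinpoint(camera, thing): "location" ([column, row] in pixels: a listed point, or the origin of a listed thing).
The state is a dict: "time": time; "joint_pos": joint angles; "joint_vel": joint speeds; "tau": joint torques, N m; "eef_pos": TCP position; "orientation": TCP orientation; "force": force on the tool from outside, world axes, zero at the start; "ft_torque": the same for the moment, N m; "opening": finger opening in m.
Only numpy, scipy, OpenCV 4.12 (cv2) and the standard library are available. Lean on these libraries where they do the work, as an engineer would, in place of code of your own. Each camera call takes 0.05 s, during which the arm holds its last target.

### The job

On the blue paint-tin spinner, push the loose keyed disc round with a fingertip against one of its black dogs until the notch in its rim stands over the red key, then press down on its rubber centre until it sits flat and fully home over the key, and leave it there. Do not lift the disc, and leave the tin, cup, sanding block and jar where they stand.

Things in the scene. Friction and masses are not known exactly. Their poses are not given: they have to be found in the camera images.
- spinner: Tin spinner, fixed to the bench: a blue square housing 190 x 190 x 37 mm high, with a dark steel seat ring (outer diameter 106 mm, top at 71 mm) and a central spindle on it. Origin: centre of its underside, z up, on the spindle's axis; its x axis points from the spindle to the red key.
- key (a point): Red key, fixed on the housing's +x side: a radial bar 10 mm wide with a rounded top, reaching from 58 to 90 mm from the spindle axis, top 77 mm above the bench; it sticks out from under the disc's rim. The point lies on its top, 63 mm from the axis.
- disc: Loose aluminium disc, 140 mm diameter, about 0.4 kg; plate 10 mm thick, hub below on the spindle (1 mm play). Origin: centre of the plate's underside, z up; x points to the notch. It starts level, underside 79 mm above the bench, 2 mm clear of the key: smooth, it turns easily any amount either way and stays where left. Fully home its underside is at 71 mm, possible only with the notch over the key.
- collar (a joint): Stiff rubber collar (30 to 44 mm radius) inside the seat ring, under the disc. It carries the disc raised at 0 and slides down to 0.008 m (disc home). It yields to a downward push of about 5 to 10 N on the disc and stays where it is pressed.
- dog_a (a point): Upright round black dog on the disc, 14 mm diameter, 18 mm high above the plate's top, 48 mm from the axis, 60 degrees counterclockwise (from above) from the notch. The point is its top centre.
- dog_b (a point): Second dog, alike, opposite the notch (180 degrees from it). The point is its top centre.
- dog_c (a point): Third dog, alike, 300 degrees counterclockwise from the notch. The point is its top centre.
- notch (a point): Notch in the disc's rim: 18 mm wide, cut radially from 56 mm radius to the rim, right through the plate; a yellow stripe on the plate runs in from it. The point lies in its middle, 63 mm from the disc's axis, level with the plate's underside; it lies over point key (within 4 mm sideways) when the notch fits the key.
- hub (a point): Centre of the disc's top: the middle of a black rubber pad, 40 mm diameter, 3 mm proud of the plate. Press here.
- tin: Bystander: closed steel paint tin with a red label, 88 mm diameter, 100 mm high, 0.7 kg; origin at the centre of its underside.
- cup: Bystander: orange plastic mixing cup, 76 mm across the rim, 90 mm high, light; origin at the centre of its underside.
- block: Bystander: cork sanding block with yellow abrasive face down, 120 x 65 x 28 mm (long side along its x); origin at the centre of its underside.
- jar: Bystander: white jar with a red cap, 54 mm diameter, 85 mm high; origin at the centre of its underside.
Mind the look-alikes: they are no part of the job. Of the things shaped like the disc, the aluminium one is meant.

How it is judged:
By the outcome, as a careful person would: the job done as asked, in the order asked, and still so for the second after the job is handed in, with the robot touching nothing.
It also fails if it takes over 64 s, if anything falls off the work surface, if the arm or the gripper's body presses on something with over 40 N, if the wrist force passes 120 N, or if a joint passes its speed limit or range.

## Working session

There is one attempt and no reset: what is moved stays moved. The work goes in short steps, Python scripts to look and compute and a shell command to move; the robot and the scene stay as the last step left them, time stands still between calls to the robot, and variables do not carry over. Pictures are saved under pics/ and viewed, and the job is handed in when it is done.

```bash
mkdir -p pics; ls; python3 - <<'E'
from bench import monitor, vision, nets
import cv2
print(monitor.read_state())
for c in ["side","top","wrist"]:
    im=vision.read_camera(c); cv2.imwrite(f"pics/{c}0.png",im[:,:,::-1])
    print(c,vision.camera_model(c))
    for t in ["spinner","disc"]:
        print(t,nets.find_in(c,t))
    for t in ["key","notch","dog_a","hub","disc"]:
        print(t,nets.pinpoint(c,t))
E
```

```text
pics
{'time': 0.0, 'joint_pos': array([ 8.19085844e+01,  1.46547367e+01,  6.13132336e+00, -2.79621417e-02,
       -8.15844074e+01, -1.63060362e+01]), 'joint_vel': array([ 0.01987867,  0.0009753 , -0.0345097 , -0.02434825,  0.01525556,
       -0.04236892]), 'tau': array([ 2.14240594e-03, -3.86634350e+01,  2.37934434e+01,  5.36485389e+00,
       -6.19395360e-03,  1.05568145e-05]), 'eef_pos': array([0.22692495, 0.5004564 , 0.23038272]), 'orientation': array([-1.79996268e+02, -1.11248800e-01, -1.14401574e+02]), 'force': array([-0.22813378,  0.22786858, -0.33063234]), 'ft_torque': array([ 0.04285891,  0.01464755, -0.04693442]), 'opening': 0.08549589158848304}
side {'fov_y': 50.72657014375058, 'cx': 258.57609504989307, 'cy': 189.59294669618757, 'k1': -0.03302862690007544, 'eye': array([ 0.07249494, -0.47602936,  0.91697016]), 'attitude': array([ 40.14030375,   0.22837118, -46.13631679])}
spinner []
disc [{'location': [309.7, 320.1], 'p': 0.72}, {'location': [283.9, 205.4], 'p': 0.71}, {'location': [226.0, 283.9], 'p': 0.7}]
key [{'location': [284.6, 221.1], 'p': 0.67}]
notch [{'location': 
[... 2120 characters left out ...]
319.3, 293.0], 'p': 0.61}, {'location': [281.3, 278.0], 'p': 0.56}]
hub [{'location': [286.0, 191.4], 'p': 0.97}, {'location': [225.9, 91.2], 'p': 0.7}, {'location': [294.3, 298.4], 'p': 0.68}, {'location': [385.1, 271.0], 'p': 0.58}]
disc [{'location': [285.3, 190.7], 'p': 0.89}, {'location': [296.4, 296.7], 'p': 0.82}, {'location': [223.8, 93.8], 'p': 0.8}, {'location': [384.6, 269.0], 'p': 0.68}]
wrist {'fov_y': 62.43764586620186, 'cx': 249.6664472873846, 'cy': 193.75433947235757, 'k1': -0.022024487368481848, 'eye': array([0.28953614, 0.47226034, 0.37441609]), 'attitude': array([-1.56087971e+01, -2.85320220e-02, -1.14382632e+02])}
spinner []
disc []
key []
notch []
dog_a []
hub []
disc []
```

View pics/top0.png

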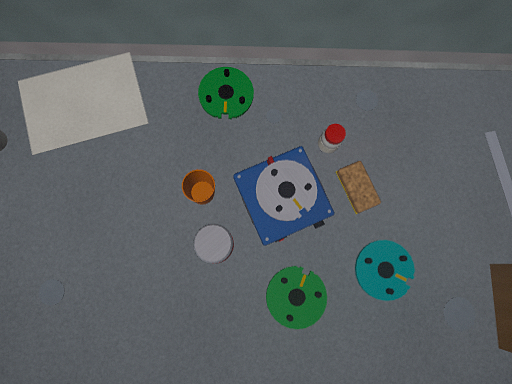

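View pics/side0.png

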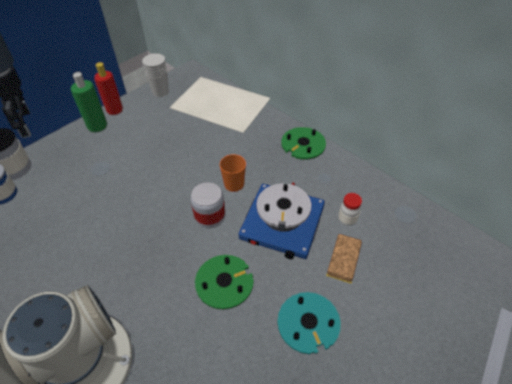

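```bash
python3 - <<'E'
import cv2
im=cv2.imread('pics/top0.png')[130:260,200:370]
cv2.imwrite('pics/top0c.png',cv2.resize(im,None,fx=4.5,fy=4.5,interpolation=cv2.INTER_CUBIC))
E
```

```text
(no output)
```

View pics/top0c.png

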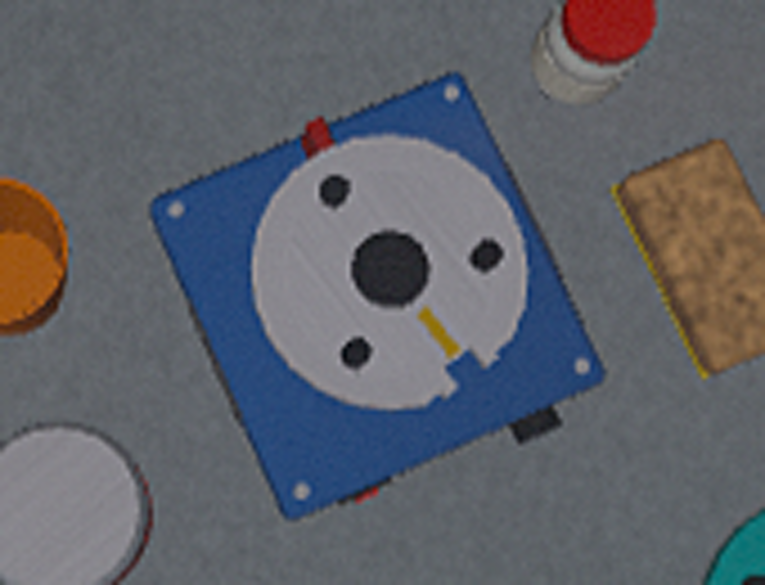

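The aluminium disc on the blue spinner is at top-view (286,191). Possible mix-ups are the green discs at (225,93) and (296,297), and the teal disc at (385,270). The key is the red bar at (271,161). The red bit at (281,239) sits low on the housing's far side, so it isn't the key. The notch is at about (303,213), so roughly half a turn is needed.

```bash
cat > h.py <<'E'
import numpy as np, cv2
from scipy.spatial.transform import Rotation as R
from scipy.optimize import least_squares
def proj(m,P):
    P=np.atleast_2d(P).astype(float)
    Rm=R.from_euler('xyz',m['attitude'],degrees=True).as_matrix()
    c=(P-m['eye'])@Rm
    s=np.c_[c[:,0]/-c[:,2],-c[:,1]/-c[:,2]]
    r2=(s**2).sum(1)[:,None]; s=s*(1+m['k1']*r2)
    f=192/np.tan(np.radians(m['fov_y']/2))
    return s*f+[m['cx'],m['cy']]
def unproj(m,px,z):
    g=lambda p: proj(m,[[p[0],p[1],z]])[0]-px
    s=least_squares(g,[0.45,0.0]); return s.x
E
python3 - <<'E'
from h import *; from bench import vision
m=vision.camera_model('top')
for n,px,z in [('hub',(286.5,190),.092),('hubnet',(286,191.4),.092),('key',(271,161),.077),('keynet',(273.7,168),.077),
 ('notch',(303.5,212),.089),('notchnet',(302.5,213),.079),('dNW',(274,173.1),.107),('dE',(308.9,186.3),.107),('dS',(280.3,205.8),.107)]:
    print(n,unproj(m,np.array(px),z).round(4))
m=vision.camera_model('side')
for n,px,z in [('hub',(285.4,201.9),.092),('d',(295.9,207.9),.107),('d',(269,207.9),.107),('d',(285.4,185.9),.107)]:
    print(n,unproj(m,np.array(px),z).round(4))
E
```

```text
hub [ 0.5838 -0.07  ]
hubnet [ 0.5806 -0.0688]
key [ 0.6555 -0.0364]
keynet [ 0.6387 -0.0426]
notch [ 0.5342 -0.1083]
notchnet [ 0.5332 -0.1077]
dNW [ 0.6193 -0.0404]
dE [ 0.5899 -0.1185]
dS [ 0.5453 -0.0539]
hub [ 0.5898 -0.071 ]
d [ 0.5842 -0.1102]
d [ 0.5374 -0.0612]
d [ 0.6207 -0.0427]
```

```bash
python3 -m inch '[[0.029,-0.047,0.003,0,0.085],[0.029,-0.047,0.003,0,0.085],[0.029,-0.047,0.003,0,0.085],[0.029,-0.047,0.003,0,0.085],[0.029,-0.047,0.003,0,0.085],[0.029,-0.047,0.003,0,0.085],[0.029,-0.047,0.003,0,0.085],[0.029,-0.047,0.003,0,0.085],[0.029,-0.047,0.003,0,0.085],[0.029,-0.047,0.003,0,0.085],[0.029,-0.047,0.003,0,0.085],[0.029,-0.047,0.003,0,0.085]]'
python3 -m inch '[[0.01,-0.008,0,0,0.085],[0,0,0,0,0.085],[0,0,0,0,0.085]]'
cat > look.py <<'E'
import sys
from h import *; from bench import vision,nets,monitor
s=monitor.read_state();m=vision.camera_model('wrist')
im=vision.read_camera('wrist');n=sys.argv[1];cv2.imwrite(f'pics/{n}.png',cv2.resize(im[:,:,::-1],None,fx=1.5,fy=1.5))
print(s['time'],s['eef_pos'],s['orientation'],s['joint_pos'].round(1),s['force'])
for t,z in [('hub',.092),('key',.077),('notch',.079),('dog_a',.107)]:
    for r in nets.pinpoint('wrist',t): print(t,r['location'],r['p'],unproj(m,np.array(r['location']),z).round(4))
E
python3 look.py w1
```

```text
time: 2.7
eef_pos: [0.5759, -0.0648, 0.2675]
orientation: [-180.0, 0.0, -114.4]
force: [0.7, 1.5, 0.4]
opening: 0.085
time: 3.08
eef_pos: [0.5848, -0.0702, 0.2675]
orientation: [-180.0, 0.0, -114.3]
force: [-0.2, -0.0, -0.5]
opening: 0.0852
3.075 [ 0.58479201 -0.07015472  0.26746095] [-1.79998970e+02  1.69135474e-02 -1.14334449e+02] [  8.3  18.8  17.1  -0.  -88.3  57.3] [-0.24021582 -0.00448984 -0.51538139]
hub [339.7, 317.1] 0.83 [ 0.3848 -0.0967]
hub [252.0, 172.2] 0.72 [ 0.586  -0.0738]
hub [485.3, 218.1] 0.64 [ 0.4362 -0.2831]
key [200.6, 127.7] 0.83 [ 0.6478 -0.0434]
notch [338.5, 269.3] 0.91 [ 0.4365 -0.1175]
notch [298.6, 196.2] 0.89 [ 0.5383 -0.1081]
notch [54.6, 57.5] 0.83 [0.7681 0.0566]
dog_a [500.1, 253.7] 0.91 [ 0.3992 -0.2802]
dog_a [451.6, 220.8] 0.88 [ 0.4579 -0.2414]
dog_a [294.6, 148.2] 0.73 [ 0.5934 -0.1217]
dog_a [338.2, 355.0] 0.71 [ 0.3487 -0.0776]
dog_a [249.5, 220.8] 0.7 [ 0.5439 -0.0519]
dog_a [311.9, 311.5] 0.61 [ 0.417 -0.071]
dog_a [208.4, 154.7] 0.57 [ 0.6218 -0.0438]
```

View pics/w1.png

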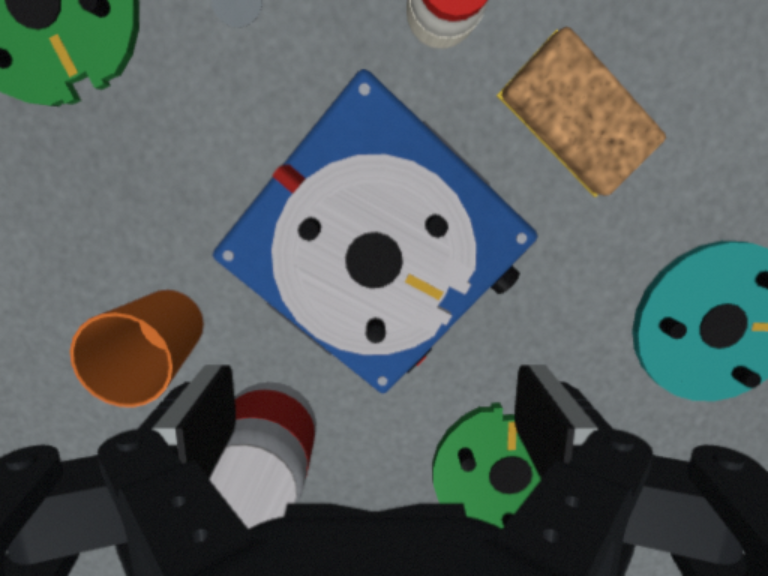

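```bash
cat > fit.py <<'E'
from h import *; from bench import vision
def disc_pts(x,y,th,z):
    P=[[x,y,z+.013]]
    for a in (60,180,300):
        P.append([x+.048*np.cos(np.radians(th+a)),y+.048*np.sin(np.radians(th+a)),z+.028])
    P.append([x+.063*np.cos(np.radians(th)),y+.063*np.sin(np.radians(th)),z])
    return np.array(P)
def fit(m,px,z=.079,th0=-140):
    px=np.array(px,float); ok=~np.isnan(px[:,0])
    g=lambda p:(proj(m,disc_pts(p[0],p[1],p[2],z))-px)[ok].ravel()
    s=least_squares(g,[.583,-.07,th0],x_scale=[.01,.01,5],loss='soft_l1'); return s.x,g(s.x).reshape(-1,2).round(1)
E
python3 - <<'E'
from fit import *
# a=60 ccw from notch(-140)-> -80: E dog; b=+40: key side; c=160: S dog (x smaller)
mt=vision.camera_model('top')
for m,px,k in [(vision.camera_model('wrist'),[(249.3,173.3),(294.6-2,148.2),(208,154),(249.7,219),(302,199.5)],(193,118.5)),
 (mt,[(286.3,190.7),(308.5,186.6),(274,173),(279.8,206.5),(303,213)],(271,161))]:
    x,r=fit(m,px); print(x,r.tolist())
    kp=unproj(m,np.array(k),.077); d=kp-x[:2]; print('key',kp,np.hypot(*d),np.degrees(np.arctan2(d[1],d[0])))
    # housing corners at z=.037
m=vision.camera_model('wrist')
for c in [(364,69),(537,236),(384,392),(214,253)]: print(unproj(m,np.array(c)/1.5,.037))
for c in [(364,89),(522,238),(382,381),(228,255)]: print('screw',unproj(m,np.array(c)/1.5,.037))
E
```

```text
[ 5.86161538e-01 -7.18604018e-02 -1.42888259e+02] [[0.8, -0.3], [0.2, 2.5], [-1.7, -1.2], [1.6, 3.1], [-1.3, -1.9]]
key [ 0.6595656  -0.04062447] 0.0797736785370315 23.051405759682215
[ 5.82902222e-01 -7.00751003e-02 -1.41996616e+02] [[0.2, -0.3], [-0.0, -0.2], [0.0, -0.5], [-0.3, 2.4], [0.0, -0.0]]
key [ 0.65550534 -0.03636368] 0.08004794085206364 24.906606519583743
[ 0.70757166 -0.1178801 ]
[ 0.54013753 -0.19212424]
[ 0.46544727 -0.0259148 ]
[0.63369817 0.04824191]
screw [ 0.69522068 -0.11221813]
screw [ 0.54353215 -0.18068   ]
screw [ 0.47575309 -0.02861259]
screw [0.62761815 0.03877376]
```

Hub ≈ (0.585, -0.071), key at 24.2° and notch at -142.5°. That makes the turn about +167° CCW. I'll push dog_a, which is at -82.5°, from its clockwise side, turning the tool along with it.

```bash
python3 -m inch '[[-0.002,-0.005,0,-10.6,0],[-0.002,-0.005,0,-10.6,0],[-0.002,-0.005,0,-10.6,0],[-0.002,-0.005,0,-10.6,0],[-0.002,-0.005,0,-10.6,0],[-0.002,-0.005,0,-10.6,0],[-0.002,-0.005,0,-10.6,0],[-0.002,-0.005,0,-10.6,0],[-0.002,-0.005,0,-10.6,0],[0,-0.005,0,-10.6,0],[0,-0.0017,0,-10.6,0],[0,0,0,-10.6,0]]'
python3 -m inch '[[0,0,-0.03,-10.6,0],[0,0,-0.03,-10.6,0],[0,0,-0.03,0,0],[0,0,0,0,0],[0,0,0,0,0]]'
python3 look.py w2; python3 - <<'E'
from bench import vision; import cv2
im=vision.read_camera('top')[120:260,190:370]
cv2.imwrite('pics/t2.png',cv2.resize(im[:,:,::-1],None,fx=4,fy=4,interpolation=cv2.INTER_CUBIC))
E
```

```text
time: 4.82
eef_pos: [0.567, -0.1226, 0.2675]
orientation: [180.0, 0.0, 118.1]
force: [-0.1, 0.5, -0.1]
opening: -0.0002
time: 5.45
eef_pos: [0.5679, -0.1229, 0.1789]
orientation: [179.9, 0.1, 97.2]
force: [-0.4, -0.8, 0.4]
opening: 0.0003
5.45 [ 0.56785883 -0.12287539  0.17889368] [1.79883640e+02 5.58363832e-02 9.72427514e+01] [  3.2  19.2   4.8   0.  -75.6 -86. ] [-0.39872457 -0.81343197  0.41960953]
notch [273.1, 154.5] 0.78 [ 0.5347 -0.1096]
dog_a [256.1, 237.7] 0.98 [ 0.5929 -0.1156]
dog_a [346.1, 286.3] 0.89 [ 0.6244 -0.0415]
dog_a [354.9, 180.3] 0.63 [ 0.5413 -0.0529]
```

View pics/w2.png

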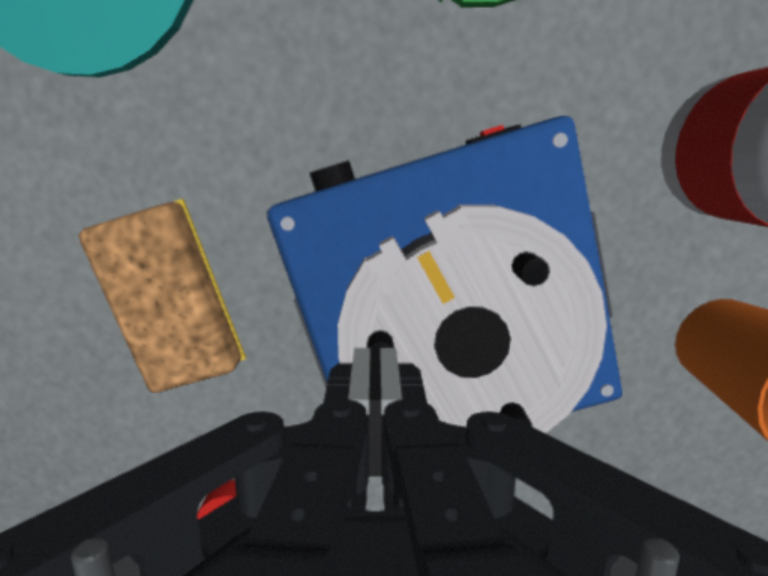

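View pics/t2.png

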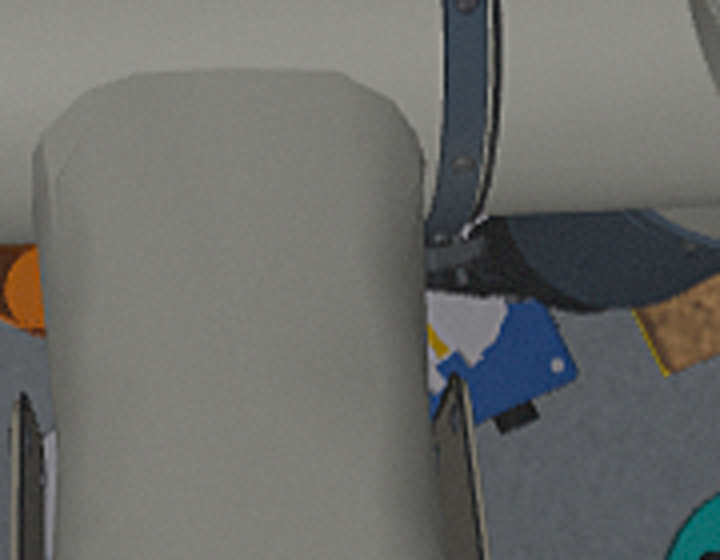

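```bash
python3 - <<'E'
from fit import *
m=vision.camera_model('wrist')
print(unproj(m,np.array((472,342))/1.5,.092))
a=np.radians(-108.2+10*np.arange(19)); r=.0535
p=np.c_[np.cos(a),np.sin(a)]*r; print(np.round(np.diff(p,axis=0),4).tolist())
E
python3 -m inch '[[0,0,-0.03,0,0],[0,0,-0.03,0,0],[0,0,-0.022,0,0],[0,0,0,0,0]]'
```

```text
[ 0.58482764 -0.07044752]
[[0.0091, -0.0021], [0.0093, -0.0005], [0.0093, 0.0011], [0.0089, 0.0027], [0.0083, 0.0042], [0.0075, 0.0056], [0.0064, 0.0068], [0.0051, 0.0078], [0.0037, 0.0086], [0.0021, 0.0091], [0.0005, 0.0093], [-0.0011, 0.0093], [-0.0027, 0.0089], [-0.0042, 0.0083], [-0.0056, 0.0075], [-0.0068, 0.0064], [-0.0078, 0.0051], [-0.0086, 0.0037]]
time: 6.25
eef_pos: [0.566, -0.1228, 0.0939]
orientation: [-179.8, -0.0, 97.2]
force: [0.1, 0.6, 1.7]
opening: -0.0
```

```bash
python3 -m inch '[[0.0046,-0.0011,0.002,5,0],[0.0046,-0.001,0,5,0],[0.0046,-0.0003,0,5,0],[0.0047,-0.0002,0,5,0],[0.0046,0.0004,0,5,0],[0.0047,0.0007,0,5,0],[0.0045,0.0012,0,5,0],[0.0044,0.0015,0,5,0],[0.0042,0.0020,0,5,0],[0.0041,0.0022,0,5,0],[0,0,0,0,0]]'
python3 look.py w3
```

```text
time: 7.62
eef_pos: [0.6131, -0.1174, 0.0987]
orientation: [179.9, 0.1, 147.2]
force: [0.4, -0.6, -0.3]
opening: -0.0002
7.625 [ 0.61305825 -0.11740455  0.09870341] [1.79943919e+02 1.11705015e-01 1.47179308e+02] [  3.5  26.6   4.2   0.  -67.5 -36.3] [ 0.40878211 -0.58142563 -0.29602779]
hub [344.4, 288.6] 0.62 [ 0.585 -0.068]
notch [299.5, 176.1] 0.67 [ 0.5739 -0.131 ]
dog_a [420.5, 232.1] 0.68 [ 0.5407 -0.0857]
```

View pics/w3.png

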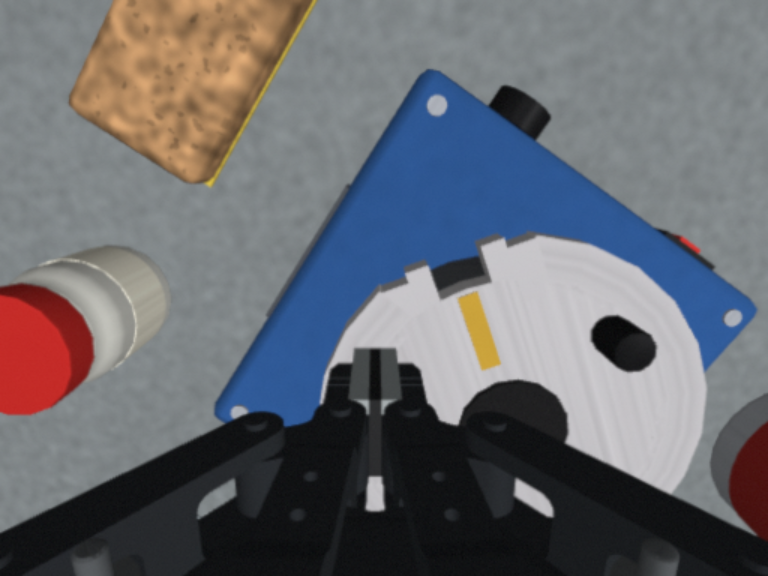

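The disc is turning cleanly with the push. The notch, at (455,270) in the picture, is now near -100°, so I'll carry on round the arc.

```bash
python3 - <<'E'
import numpy as np
a=np.radians(-58.8+8*np.arange(16)); r=.0543
p=np.c_[np.cos(a),np.sin(a)]*r; print(np.round(np.diff(p,axis=0),4).tolist())
E
```

```text
[[0.0062, 0.0044], [0.0055, 0.0052], [0.0047, 0.0059], [0.0039, 0.0065], [0.0029, 0.007], [0.0019, 0.0073], [0.0009, 0.0075], [-0.0002, 0.0076], [-0.0012, 0.0075], [-0.0022, 0.0072], [-0.0032, 0.0069], [-0.0041, 0.0063], [-0.005, 0.0057], [-0.0057, 0.005], [-0.0064, 0.0041]]
```

```bash
python3 -m inch '[[0.0062,0.0044,-0.002,8,0],[0.0055,0.0052,0,8,0],[0.0047,0.0059,0,8,0],[0.0039,0.0065,0,8,0],[0.0029,0.0070,0,8,0],[0.0019,0.0073,0,8,0],[0.0009,0.0075,0,8,0],[-0.0002,0.0076,0,8,0],[-0.0012,0.0075,0,8,0],[-0.0022,0.0072,0,8,0],[-0.0016,0.0035,0,4,0],[0,0,0,0,0]]'
python3 look.py w4;  python3 - <<'E'
from bench import vision; import cv2
im=vision.read_camera('side')[150:270,210:360]
cv2.imwrite('pics/s4.png',cv2.resize(im[:,:,::-1],None,fx=4,fy=4,interpolation=cv2.INTER_CUBIC))
E
```

```text
time: 9.38
eef_pos: [0.6329, -0.0476, 0.0954]
orientation: [-180.0, 0.0, -128.8]
force: [-1.2, 0.8, -0.3]
opening: -0.0001
9.375 [ 0.63285816 -0.04764609  0.095447  ] [-1.79997500e+02  3.31886646e-03 -1.28844239e+02] [  9.8  28.    5.9  -0.  -67.9  41.4] [-1.22593789  0.75648901 -0.32649372]
hub [342.1, 284.7] 0.69 [ 0.5854 -0.072 ]
key [231.6, 222.4] 0.96 [ 0.6446 -0.0449]
notch [294.8, 174.1] 0.62 [ 0.6451 -0.0877]
dog_a [418.6, 228.3] 0.95 [ 0.5976 -0.1167]
```

View pics/w4.png

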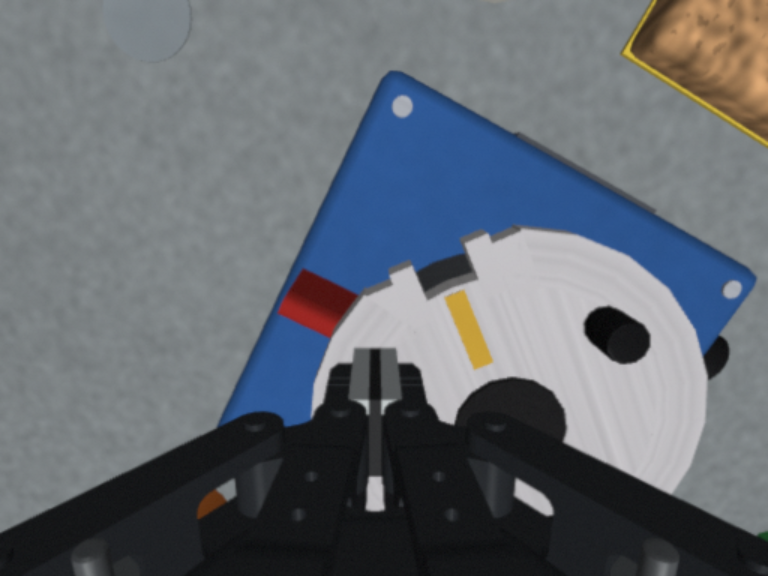

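View pics/s4.png

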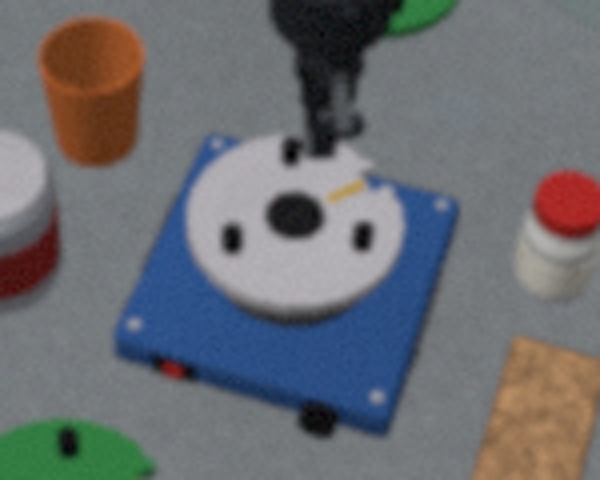

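```bash
python3 - <<'E'
from fit import *
m=vision.camera_model('wrist'); h=np.array([.585,-.071])
u=lambda c,z:unproj(m,np.array(c)/1.5,z)
a,b=u((456,294),.089),u((482,366),.089)
for n,p in [('a',a),('b',b),('notch top mid',u((438,276),.089)),('keytip',u((292,283),.075)),('hub',u((513,425),.092))]:
    d=p-h; print(n,p.round(4),np.hypot(*d).round(4),np.degrees(np.arctan2(d[1],d[0])).round(1))
d=a-b; print('stripe',np.degrees(np.arctan2(d[1],d[0])))
for c in [(400,268),(416,303),(468,238),(487,278)]: print('edge',u(c,.089),)
for c in [(303,270),(357,297),(279,305),(333,336)]: print('key',u(c,.075))
E
```

```text
a [ 0.6362 -0.0852] 0.0531 -15.5
b [ 0.6099 -0.077 ] 0.0256 -13.5
notch top mid [ 0.6447 -0.0842] 0.0612 -12.5
keytip [ 0.6714 -0.0416] 0.0912 18.8
hub [ 0.5863 -0.0727] 0.0022 -53.8
stripe -17.311533109711792
edge [ 0.65455246 -0.07626162]
edge [ 0.64195999 -0.07309786]
edge [ 0.6487121  -0.09905979]
edge [ 0.63423157 -0.09620992]
key [ 0.67246816 -0.04776399]
key [ 0.65284514 -0.05630328]
key [ 0.66815166 -0.03250508]
key [ 0.64684645 -0.03997898]
```

```bash
python3 - <<'E'
import numpy as np
a=np.radians(26+5*np.arange(9)); r=.0538
p=np.c_[np.cos(a),np.sin(a)]*r; print(np.round(np.diff(p,axis=0),4).tolist())
E
```

```text
[[-0.0022, 0.0041], [-0.0026, 0.0039], [-0.0029, 0.0037], [-0.0032, 0.0034], [-0.0035, 0.0031], [-0.0038, 0.0028], [-0.004, 0.0025], [-0.0042, 0.0021]]
```

```bash
python3 -m inch '[[-0.0022,0.0041,0,5,0],[-0.0026,0.0039,0,5,0],[-0.0029,0.0037,0,5,0],[-0.0032,0.0034,0,5,0],[-0.0035,0.0031,0,5,0],[-0.0038,0.0028,0,5,0],[0,0,0,0,0]]'
python3 look.py w5
```

```text
time: 10.55
eef_pos: [0.6147, -0.0268, 0.0954]
orientation: [-180.0, 0.0, -98.9]
force: [-0.3, -0.0, 0.1]
opening: -0.0004
10.55 [ 0.61467253 -0.02675174  0.09536739] [-1.79999344e+02  1.18038705e-03 -9.88511990e+01] [ 12.   25.9   2.6  -0.  -66.6  69.1] [-0.2660102  -0.03415631  0.09345295]
hub [339.5, 282.8] 0.88 [ 0.5868 -0.0705]
key [274.0, 174.6] 0.65 [ 0.646 -0.045]
notch [289.9, 171.7] 0.9 [ 0.6467 -0.0532]
notch [416.4, 225.5] 0.6 [ 0.6067 -0.1175]
dog_a [418.3, 225.3] 0.87 [ 0.62   -0.1043]
```

View pics/w5.png

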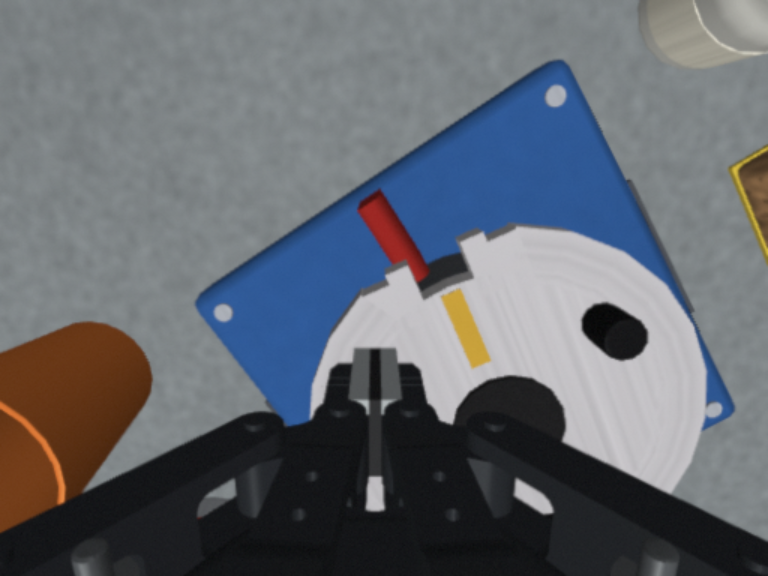

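```bash
cat > meas.py <<'E'
from fit import *
import sys,json
m=vision.camera_model('wrist')
u=lambda c,z:unproj(m,np.array(c)/1.5,z)
ang=lambda d:np.degrees(np.arctan2(d[1],d[0])).round(1)
def run(hub,edges,keyline,stripe,screws):
    h=u(hub,.092); print('hub',h.round(4))
    E=np.array([u(c,.089) for c in edges]); n=E.mean(0); print('notch',ang(n-h),np.hypot(*(n-h)).round(4),'edges',ang(E[0]-E[1]),ang(E[2]-E[3]))
    a,b=[u(c,.089) for c in stripe]; print('stripe',ang(a-h),ang(b-h),ang(a-b))
    K=[u(c,.077) for c in keyline]; print('key',[ang(k-h) for k in K],[np.hypot(*(k-h)).round(4) for k in K],ang(K[0]-K[1]))
    S=[u(c,.037) for c in screws]; d=S[1]-S[0]; print('screw line normal',ang(d)+90,ang(d)-90)
E
python3 - <<'E'
from meas import *
run((511,425),[(390,270),(408,303),(463,240),(482,276)],[(371,200),(414,273)],[(453,292),(480,366)],[(223,313),(556,96)])
E
```

```text
hub [ 0.5867 -0.0713]
notch 18.5 0.0607 edges 19.5 21.0
stripe 16.0 19.8 12.8
key [np.float64(23.8), np.float64(24.8)] [np.float64(0.0903), np.float64(0.0611)] 21.9
screw line normal 24.099999999999994 -155.9
```

```bash
python3 -m inch '[[-0.0024,0.0014,0,3,0],[-0.0023,0.0013,0,3,0],[0,0,0,0,0],[0,0,0,0,0]]'
python3 look.py w6
```

```text
time: 11.3
eef_pos: [0.6101, -0.0242, 0.0952]
orientation: [180.0, -0.0, -92.9]
force: [-0.1, 0.7, -0.1]
opening: -0.0
11.3 [ 0.61005746 -0.02419494  0.0952213 ] [ 1.79989010e+02 -3.48690243e-03 -9.28740726e+01] [ 12.4  25.4   1.8   0.  -66.3  74.7] [-0.08271201  0.65313113 -0.13969988]
hub [339.8, 285.0] 0.88 [ 0.5857 -0.0708]
key [415.7, 226.2] 0.73 [ 0.6104 -0.1159]
key [284.2, 173.0] 0.56 [ 0.6437 -0.0444]
key [481.6, 22.4] 0.37 [ 0.711  -0.1383]
notch [291.8, 172.3] 0.69 [ 0.6443 -0.0481]
dog_a [416.8, 225.9] 0.72 [ 0.6232 -0.1001]
```

View pics/w6.png

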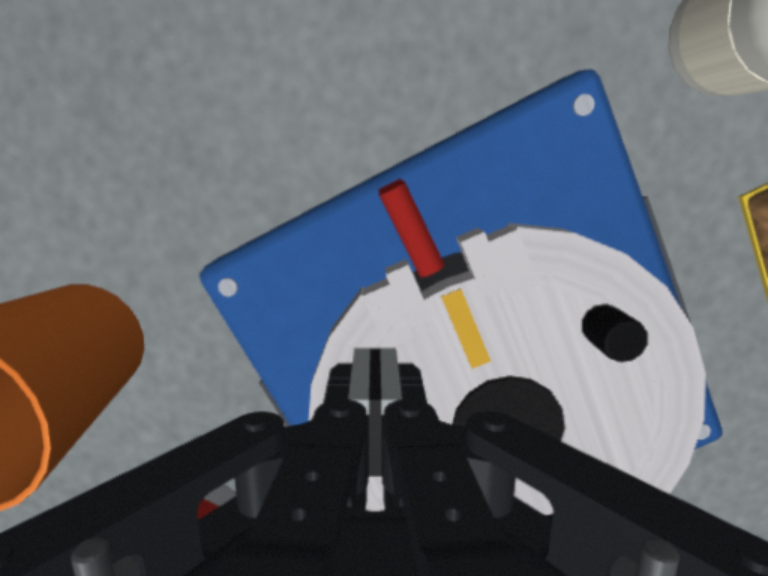

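```bash
python3 - <<'E'
from meas import *
run((510,425),[(388,271),(406,303),(462,240),(482,277)],[(394,188),(427,270)],[(453,292),(480,366)],[(227,288),(584,104)])
# key end vs notch centre at own heights
n=u((434,274),.089); print(n)
E
```

```text
hub [ 0.5867 -0.0709]
notch 24.7 0.0605 edges 26.3 27.6
stripe 21.7 25.1 18.8
key [np.float64(24.2), np.float64(26.3)] [np.float64(0.0897), np.float64(0.0594)] 20.0
screw line normal 24.299999999999997 -155.7
[ 0.6413772  -0.04552005]
```

Notch and key now agree within about 1°. I'll back off, rise, and take a clear view from above.

```bash
python3 -m inch '[[0.004,-0.002,0,0,0],[0.002,-0.001,0.01,0,0],[0,0,0.04,0,0],[-0.013,-0.02,0.05,0,0],[-0.018,-0.024,0.05,0,0],[0,0,0,0,0],[0,0,0,0,0]]'
python3 look.py w7
```

```text
time: 12.42
eef_pos: [0.585, -0.0711, 0.2456]
orientation: [-180.0, 0.0, -92.8]
force: [0.0, 0.7, 0.0]
opening: -0.0003
12.425 [ 0.58500904 -0.07106724  0.24555364] [-1.79967853e+02  3.93196615e-02 -9.28241353e+01] [  8.2  19.   14.2  -0.  -85.2  78.9] [0.0404635  0.67981847 0.0420257 ]
hub [445.2, 299.5] 0.78 [ 0.4412 -0.277 ]
hub [249.8, 179.0] 0.55 [ 0.5853 -0.0717]
key [216.2, 116.3] 0.96 [ 0.645  -0.0424]
notch [476.2, 309.3] 0.86 [ 0.4167 -0.3238]
notch [217.8, 112.5] 0.74 [ 0.6484 -0.0444]
notch [129.7, 254.5] 0.2 [0.5055 0.0617]
dog_a [486.4, 286.1] 0.87 [ 0.4652 -0.3077]
dog_a [416.9, 291.6] 0.86 [ 0.463  -0.2363]
dog_a [281.1, 139.1] 0.78 [ 0.6234 -0.1012]
dog_a [446.8, 342.0] 0.76 [ 0.3986 -0.2753]
dog_a [197.4, 176.4] 0.74 [ 0.5935 -0.0244]
dog_a [270.4, 227.9] 0.58 [ 0.5401 -0.0892]
dog_a [252.4, 334.2] 0.46 [ 0.4205 -0.0664]
dog_a [248.8, 176.3] 0.23 [ 0.5913 -0.0711]
```

View pics/w7.png

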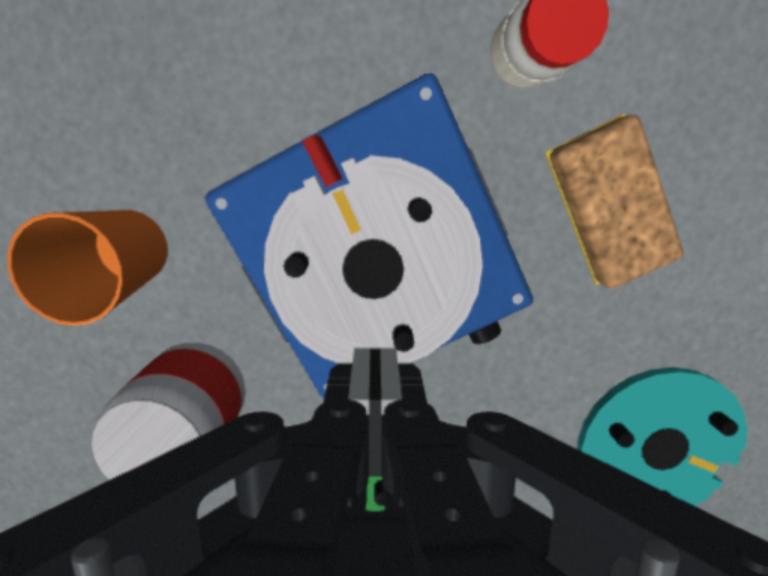

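```bash
python3 - <<'E'
from fit import *
m=vision.camera_model('wrist')
x,r=fit(m,[(249,179.2),(196.8,176.6),(269.5,227.5),(280.7,139.3),(np.nan,np.nan)],th0=24); print(x,r.tolist())
from meas import *
run((373,268.5),[(305,181),(316,192),(347,161),(354,178)],[(313,139),(332,183)],[(336,192),(355,232)],[(221,203),(426,94)])
S=[u(c,.037) for c in [(221,203),(426,94),(517,299)]]; print(ang(S[1]-S[2]),S[0]/2+S[2]/2)
from bench import monitor
im=vision.read_camera('wrist')[60:200,130:330]
cv2.imwrite('pics/w7c.png',cv2.resize(im[:,:,::-1],None,fx=4,fy=4,interpolation=cv2.INTER_CUBIC))
E
```

```text
[ 0.58540422 -0.07086359 21.16337309] [[-0.0, -0.5], [-0.5, 0.4], [0.0, -0.0], [0.5, 0.1]]
hub [ 0.5851 -0.0705]
notch 22.1 0.0618 edges 41.8 19.6
stripe 22.8 23.6 22.0
key [np.float64(22.5), np.float64(23.7)] [np.float64(0.0877), np.float64(0.0586)] 19.9
screw line normal 23.900000000000006 -156.1
24.1 [ 0.5848456  -0.07046448]
```

View pics/w7c.png

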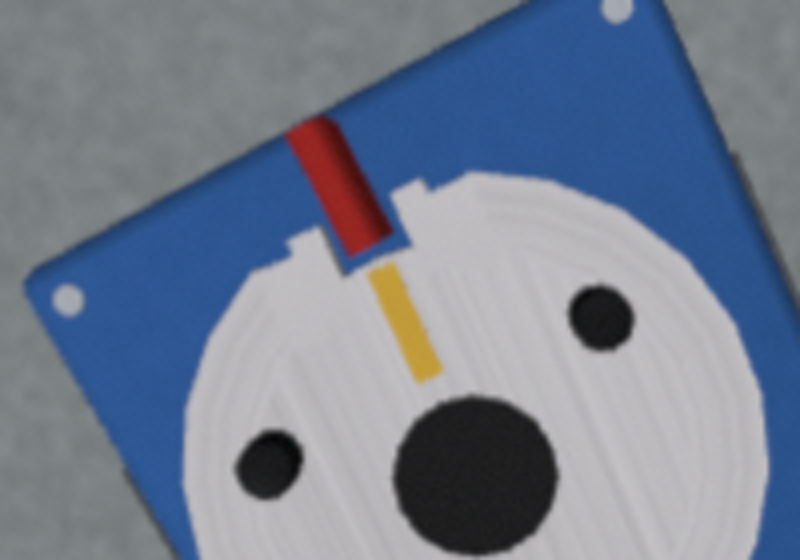

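The crop shows the key centred in the notch, with the notch under 1.5° short against a tolerance of 3.6°. The disc hasn't moved since I backed off, so I'll press on the hub next.

```bash
python3 -m inch '[[0,0.0003,-0.05,0,0],[0,0,-0.05,0,0],[0,0,-0.04,0,0],[0,0,-0.005,0,0],[0,0,0,0,0],[0,0,0,0,0]]'
python3 -m inch '[[0,0,-0.003,0,0],[0,0,-0.002,0,0],[0,0,-0.002,0,0],[0,0,-0.002,0,0],[0,0,0,0,0]]'
```

```text
time: 13.48
eef_pos: [0.5865, -0.0708, 0.1025]
orientation: [-179.8, 0.0, -92.8]
force: [-0.1, 0.3, 0.4]
opening: -0.0001
time: 14.1
eef_pos: [0.5851, -0.0708, 0.0914]
orientation: [-180.0, -0.0, -92.8]
force: [-0.0, 0.2, 2.0]
opening: -0.0003
```

```bash
python3 -m inch '[[0,0,-0.001,0,0],[0,0,-0.001,0,0],[0,0,-0.001,0,0],[0,0,-0.001,0,0],[0,0,0,0,0]]'; python3 -m inch '[[0,0,-0.001,0,0],[0,0,-0.001,0,0],[0,0,0,0,0]]'
```

```text
time: 14.72
eef_pos: [0.5852, -0.0709, 0.0876]
orientation: [-180.0, -0.0, -92.8]
force: [-0.9, -0.6, 4.4]
opening: -0.0
time: 15.1
eef_pos: [0.5852, -0.0709, 0.0855]
orientation: [-180.0, -0.0, -92.8]
force: [-1.1, -0.1, 4.3]
opening: 0.0003
```

```bash
python3 -m inch '[[0,0,-0.001,0,0],[0,0,-0.001,0,0],[0,0,0,0,0]]'; python3 -m inch '[[0,0,-0.001,0,0],[0,0,0,0,0]]'
```

```text
time: 15.48
eef_pos: [0.5854, -0.071, 0.0841]
orientation: [-179.9, -0.0, -92.8]
force: [-2.1, 1.0, 7.6]
opening: -0.0001
time: 15.72
eef_pos: [0.5859, -0.0711, 0.0841]
orientation: [-179.8, -0.0, -92.8]
force: [-2.9, 0.5, 12.1]
opening: 0.0002
```

```bash
python3 -m inch '[[0,0,-0.002,0,0],[0,0,0,0,0]]'; python3 -m inch '[[0,0,0.005,0,0],[0,0,0.01,0,0],[0,0,0.04,0,0],[0,0,0.05,0,0],[0,0,0.05,0,0],[0,0,0,0,0],[0,0,0,0,0]]'
python3 look.py w8; python3 - <<'E'
from bench import vision; import cv2
im=vision.read_camera('wrist')[60:240,130:340]
cv2.imwrite('pics/w8c.png',cv2.resize(im[:,:,::-1],None,fx=3,fy=3,interpolation=cv2.INTER_CUBIC))
im=vision.read_camera('side')[150:270,210:370]
cv2.imwrite('pics/s8.png',cv2.resize(im[:,:,::-1],None,fx=4,fy=4,interpolation=cv2.INTER_CUBIC))
E
```

```text
time: 15.98
eef_pos: [0.587, -0.0713, 0.084]
orientation: [-179.7, -0.1, -92.7]
force: [-4.2, 1.4, 20.3]
opening: -0.0001
time: 16.85
eef_pos: [0.5848, -0.0706, 0.2346]
orientation: [179.9, 0.0, -92.8]
force: [0.2, -1.0, -0.3]
opening: 0.0002
16.85 [ 0.58476061 -0.07060814  0.23457888] [ 1.79937082e+02  2.82344335e-02 -9.28029548e+01] [  8.3  19.1  12.9  -0.  -83.8  78.9] [ 0.15361345 -0.97749617 -0.27412673]
hub [452.8, 304.7] 0.77 [ 0.4417 -0.2782]
hub [250.8, 176.6] 0.56 [ 0.5896 -0.0724]
key [217.0, 114.7] 0.71 [ 0.6461 -0.0439]
notch [485.7, 313.0] 0.9 [ 0.4189 -0.3264]
notch [221.8, 111.5] 0.6 [ 0.6488 -0.0487]
dog_a [272.0, 226.0] 0.84 [ 0.5459 -0.0897]
dog_a [495.2, 291.5] 0.77 [ 0.4654 -0.3083]
dog_a [281.6, 139.5] 0.7 [ 0.6238 -0.1001]
dog_a [423.9, 297.2] 0.62 [ 0.4632 -0.2373]
dog_a [453.3, 344.2] 0.61 [ 0.4046 -0.2746]
dog_a [196.1, 173.5] 0.6 [ 0.598 -0.025]
dog_a [252.5, 337.2] 0.58 [ 0.4252 -0.0663]
dog_a [352.8, 30.6] 0.49 [ 0.7057 -0.1576]
```

View pics/w8c.png

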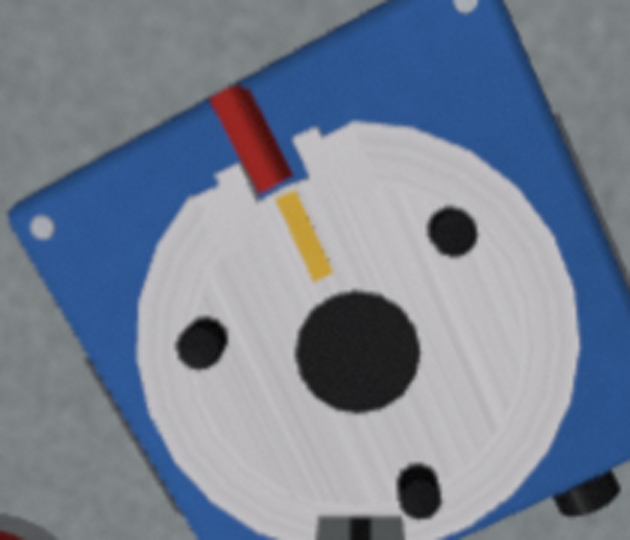

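View pics/s8.png

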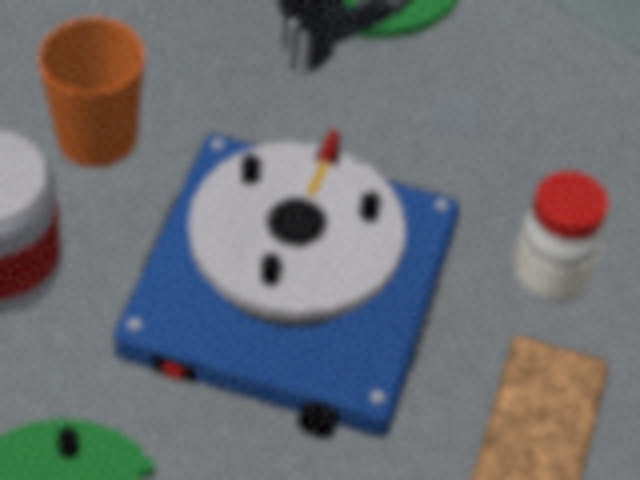

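```bash
python3 - <<'E'
from fit import *
m=vision.camera_model('wrist')
off=np.array([130,60]);c=lambda x,y:np.array([x,y])/3+off
px=[c(358,351),c(200,343),c(418,485),c(452,231),(np.nan,np.nan)]
for z in (.071,.079):
    x,r=fit(m,px,z=z,th0=23); print(z,x,r.tolist(),(r**2).sum())
E
```

```text
0.071 [ 0.58817776 -0.07100794 21.20137298] [[-0.4, -0.7], [-0.8, 0.2], [0.4, 3.7], [0.7, -0.5]] 15.920000000000002
0.079 [ 0.58957301 -0.07096874 20.78861714] [[-0.5, -0.3], [-2.5, 0.2], [0.5, 5.7], [1.9, -1.0]] 43.980000000000004
```

```bash
python3 - <<'E'
from bench import order
print(order.close_job())
E
```

```text
the job is handed in; nothing more can be done
None
```

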